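# Clamp the washer in the thickness gauge with the ratchet knob

## Robot

A 6-joint arm with a two-finger parallel gripper is mounted at the origin on a cart in front of the work surface, level with it; the furniture and walls round the work are solid. World frame = base frame: x ahead of the robot, y to its left, z up, the work surface at z = 0. Lengths are in m, angles in rad, forces in N, time in s.
With the tool pointing down it reaches from about 0.275 to 0.75 m from the base axis. Payload 10.2 kg.
Tool frame: the origin (TCP) lies midway between the tips of the shut fingers; the grasp point (between the pads) lies 19 mm behind it; z points along the fingers, y is the line along which they close (so a half turn about z gives the same grasp; the last joint's range is limited). The gripper opens to 85 mm and grips with 20 to 120 N. Pads are 22 mm wide; open, the fingers measure 114 mm over their backs; the gripper's body (76 mm by 85 mm) begins 54 mm behind the grasp point. The pads swing forward as they close: fully open they stand 13 mm farther back than shut.
Start: joints at [0.886, 0.313, 1.498, -0, 1.331, -0.223], TCP at [0.234, 0.47, 0.231] pointing down, gripper open.
Joint ranges: [-2.94, 2.94], [-0.97, 2.17], [0.19, 2.56], [-1.23, 4.37], [0.02, 3.11], [-2.88, 2.88]. Speed limits (rad/s): [2.39, 2.39, 3.01, 3.14, 3.14, 3.14].

## Interface

Orientations are given as a unit quaternion [w, x, y, z].
In Python, from station import ctrl gives the robot as it stands. The module is installed in compiled form; this text tells all that it offers.
- The arm moves only by the shell command python3 -m creep 'ROWS' [OPENING] [FORCE]. ROWS is JSON, a list of rows, each an object with "offset": the shift along the tool's x, y, z as a fraction of full scale, a list of three; "angular": the turn, a rotation vector about the tool's x, y, z as a fraction of full scale, a list of three. In form: [{"offset": [dx, dy, dz], "angular": [rx, ry, rz]}, ...]. A call has 1 to 12 rows; each row is the pose to reach, as a shift and turn from the pose commanded when the call began, along the tool's axes at that moment; what a row does not reach only later rows make up. Full scale, the value 1, is 0.15 m for a shift and 30 degrees for a turn. A row lasts 1/8 s, in which the tool goes at most 62.5 mm and 10.7 degrees, less where a joint would pass 70% of its speed; a pose out of reach is approached as far as the arm can. A call with a number of a shift or a turn outside -1 to 1 is refused whole. A call with a gripper value outside its range is refused whole. OPENING is the opening, from 0 (shut) to 1 (fully open), set as the call begins (- or left out, the last holds). The fingers move at their own pace and stop on an object; FORCE is the grip in N (left out, the last holds). Time passes only in rows, so rows that repeat a pose let the fingers close. It gives the time, the measured TCP pose, the force, the opening and the grip force at its end, in the units of the state.
- ctrl.read_state(): the state, without advancing time (a new reading comes with each control period).
- ctrl.read_camera(name): name is "scene" or "top" or "wrist"; returns the picture (480x640x3 uint8, red, green, blue); there is no depth.
- ctrl.camera_model(name): a dict with "camera_matrix" (3x3 intrinsics, pixels), "R" (3x3) and "t" (3): a world point X has camera coordinates R X + t; the wrist camera has in their place "tool_from_camera" (4x4, takes a point from camera to tool coordinates, whose origin is the TCP and whose axes are the flange's). Camera axes: x right, y down, z forward; pixel columns grow to the right and rows downward; lengths in m; the calibration is good to about 2 mm. A picture is of the moment at which its call begins: read the wrist's pose just before it. camera_model takes no time and is no camera call.
- ctrl.job_done(): hands the job in; it is judged then, once.
The state is a dict: "t": time; "joint_pos": joint angles; "joint_vel": joint speeds; "joint_torque": joint torques, N m; "ee_pos": TCP position; "tool_rot": TCP orientation; "wrist_force": force on the tool from outside, world axes, zero at the start; "wrist_torque": the same for the moment, N m; "opening": finger opening in m; "grip_force": force on a finger pad.
Only numpy, scipy, OpenCV 4.12 (cv2) and the standard library are available. Lean on these libraries where they do the work, as an engineer would, in place of code of your own. Each camera call takes 0.05 s, during which the arm holds its last target. There are 200 camera calls.

## Task

Two like thickness gauges stand on the bench, but only one has a thick steel washer lying under its spindle. Turn the ratchet knob on top of that gauge clockwise (seen from above) until the spindle has closed on the washer and the knob slips, and let it slip on through a good twenty degrees; then let go, with the washer left clamped. Do not turn the knob of the empty gauge.

Things in the scene. Friction and masses are not known exactly. Their poses are not given: they have to be found in the camera images.
- gauge_grip (a point): Where to grip the ratchet knob of the gauge that holds the washer: on its upright axis, 182 mm above the bench. The knob is round, dark, knurled, 28 mm across, from 163 to 197 mm above the bench, free all round, on top of a 36 mm aluminium thimble (131 to 161 mm). Grip it at any yaw; it does not rise or sink. Both gauges are fixed grey stands of one shape, foot 130 x 80 mm.
- gauge_ratchet (a joint): Slip of that knob on its thimble, rad; 0 at the start. Clockwise from above, the knob first takes the thimble along (0.035 N m, slip near 0); after 0.35 to 0.8 rad the spindle is on the washer, and the knob slips smoothly, no clicks, at 0.09 N m; only then this grows. One clockwise turn of about 1.4 rad is enough. Anticlockwise opens the gauge again.
- gauge_spindle: Steel spindle of the gauge with the washer; origin at the centre of the underside of its flat 26 mm foot. It sinks 4 mm per rad of the thimble, without rotating. The loose washer (64 mm across, 12 mm hole, 8 mm thick) lies on the anvil under it, top 58 mm above the bench, 1.4 to 2.6 mm below the foot at the start. The screw stays put when the knob is let go.
- spare_mark (a point): Point 12 mm out from the axis in the knob of the other gauge, which is empty and is to be left alone; 182 mm above the bench. It turns with that knob.
Not all that is in view belongs to the job. Leave any turquoise look-alike of the part that bears gauge_grip alone.

How it is judged:
By the outcome, as a careful person would: the job done as asked, in the order asked, and still so for the second after the job is handed in, with the robot touching nothing.
It also fails if it takes over 29 s, if anything falls off the work surface, if the arm or the gripper's body presses on something with over 40 N, if the wrist force passes 120 N, or if a joint passes its speed limit or range.

## Working session

There is one attempt and no reset: what is moved stays moved. The work goes in short steps, Python scripts to look and compute and a shell command to move; the robot and the scene stay as the last step left them, time stands still between calls to the robot, and variables do not carry over. Pictures are saved under pics/ and viewed, at most 10 in all, crops included, and the job is handed in when it is done.

```bash
mkdir -p pics
python3 - <<'E'
from station import ctrl
import cv2,numpy as np
s=ctrl.read_state();print(s)
for n in("scene","top"):
    im=ctrl.read_camera(n);cv2.imwrite(f"pics/{n}0.png",im[:,:,::-1])
    m=ctrl.camera_model(n);print(n,m)
print(ctrl.camera_model("wrist"))
E
```

```text
{'t': 0.0, 'joint_pos': array([ 8.85618911e-01,  3.13444120e-01,  1.49847503e+00, -2.62406391e-05,
        1.33103936e+00, -2.23413999e-01]), 'joint_vel': array([-0.00050391,  0.00040352,  0.00221029,  0.00027697,  0.00168149,
        0.00139405]), 'joint_torque': array([ 1.44486232e-03, -4.12267542e+01, -2.59737700e+01, -9.65162440e-05,
        4.21509409e-03, -2.66677731e-06]), 'ee_pos': array([0.23374192, 0.46977965, 0.23072382]), 'tool_rot': array([-2.88238725e-04,  2.28832830e-01,  9.73465495e-01, -6.19251014e-04]), 'wrist_force': array([-0.89403296,  0.3877107 ,  0.60617488]), 'wrist_torque': array([0.02023707, 0.01220453, 0.01848532]), 'grip_force': 0.0, 'opening': 0.08534155161193026}
scene {'camera_matrix': array([[477.04160946,   0.        , 320.01714084],
       [  0.        , 477.04160946, 235.11464927],
       [  0.        ,   0.        ,   1.        ]]), 'R': array([[ 0.58124859, -0.81339375, -0.02325247],
       [-0.38265659, -0.24800328, -0.8899822 ],
       [ 0.71813927,  0.52619861, -0.45540204]]), 't': array([-0.32465766,  0.31842734,  0.51092025])}
top {'camera_ma
[... 200 characters left out ...]
 -0.00242717],
       [-0.99444891, -0.01545156, -0.10407984],
       [ 0.10402905,  0.00405711, -0.99456598]]), 't': array([-0.00121568,  0.52949162,  1.20149997])}
{'camera_matrix': array([[429.48099527,   0.        , 327.33596031],
       [  0.        , 429.48099527, 244.75368151],
       [  0.        ,   0.        ,   1.        ]]), 'tool_from_camera': array([[-1.03560144e-03, -9.62268281e-01, -2.72100502e-01,
         6.98099920e-02],
       [ 9.99999058e-01, -1.24170547e-03,  5.85273882e-04,
        -9.89940544e-05],
       [-9.01059172e-04, -2.72099640e-01,  9.62268660e-01,
        -1.42116759e-01],
       [ 0.00000000e+00,  0.00000000e+00,  0.00000000e+00,
         1.00000000e+00]])}
```

View pics/scene0.png

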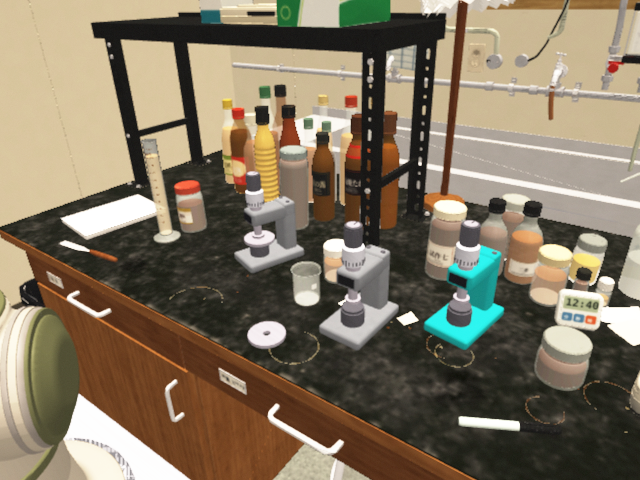

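View pics/top0.png

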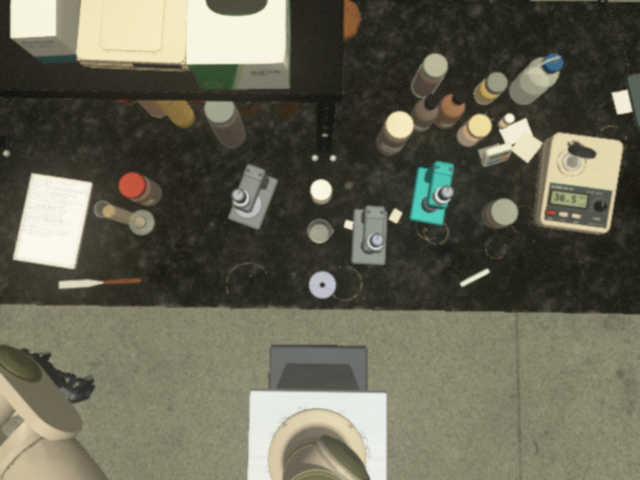

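Two candidates in grey. In the scene picture, the left gauge has its knob at about (254,185) and a pale disc under the spindle at (259,243). The middle gauge has its knob at (353,235) and nothing under it. The turquoise gauge at (470,235) is a look-alike to leave alone, and a loose washer lies on the bench at (266,334). The left gauge fits; I'll confirm it in an enlarged crop.

Run:
```python
import cv2,numpy as np
a=cv2.imread("pics/scene0.png")[160:280,215:315];b=cv2.imread("pics/top0.png")[90:240,190:290]
a=cv2.resize(a,(400,480),interpolation=cv2.INTER_CUBIC);b=cv2.resize(b,(400,600),interpolation=cv2.INTER_CUBIC)
c=np.zeros((600,800,3),np.uint8);c[:480,:400]=a;c[:,400:]=b
cv2.imwrite("pics/crop0.png",c)
```

```text
(no output)
```

View pics/crop0.png

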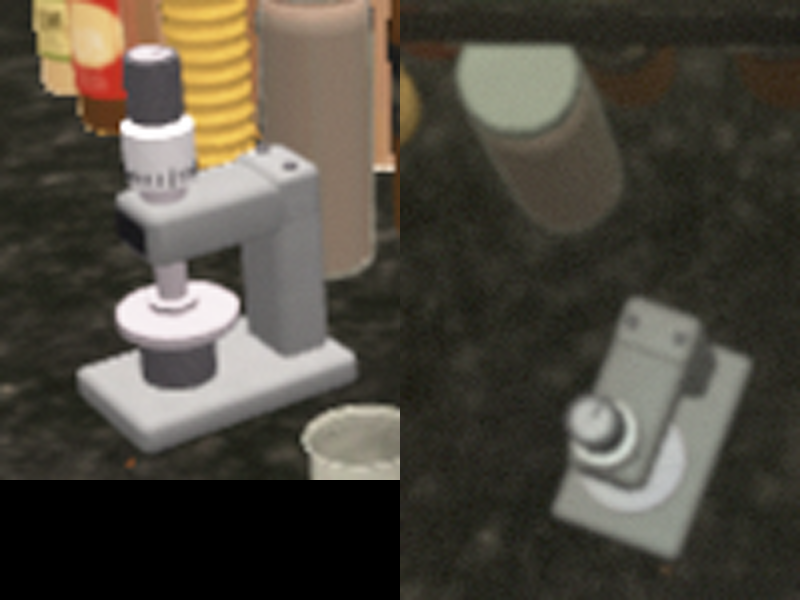

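The crop confirms it: the left grey gauge carries the washer. Its knob top is at scene (252.4,172.9) and top (238.3,194.3).

```bash
cat > h.py <<'E'
from station import ctrl
import numpy as np, cv2
from scipy.spatial.transform import Rotation as Ro
def ray(n,u,v,z):
    m=ctrl.camera_model(n);d=np.linalg.inv(m["camera_matrix"])@[u,v,1]
    R,t=m["R"],m["t"];o=-R.T@t;d=R.T@d
    return o+d*(z-o[2])/d[2]
def rot(s=None):
    w,x,y,z=(s or ctrl.read_state())["tool_rot"];return Ro.from_quat([x,y,z,w]).as_matrix()
E
python3 - <<'E'
from h import *
print(ray("scene",252.4,172.9,.197),ray("top",238.3,194.3,.197))
print("spare",ray("scene",353,228,.197),ray("top",375,239,.197))
print("thimble scene",ray("scene",215+158/4,160+128/4,.161), "top",ray("top",190+202/4,90+433/4,.161))
print("tallbottle top",[ray("top",190+118/4,90+85/4,z).round(3) for z in(.15,.2)], ray("top",232,145,0))
print("shelf front edge",[ray("top",240,97,z).round(3) for z in(.3,.4,.5)])
print("foot corners",[ray("top",190+(a-400)/4,90+b/4,.02).round(3) for a,b in((553,512),(675,557),(750,360))])
print(rot())
E
```

```text
[0.57927478 0.1707235  0.197     ] [0.5766785  0.17009767 0.197     ]
spare [ 0.48002391 -0.12142257  0.197     ] [ 0.48947713 -0.10930588  0.197     ]
thimble scene [0.57264082 0.16329895 0.161     ] top [0.57430394 0.17093107 0.161     ]
tallbottle top [array([0.766, 0.224, 0.15 ]), array([0.75 , 0.214, 0.2  ])] [0.73130757 0.22082281 0.        ]
shelf front edge [array([0.745, 0.156, 0.3  ]), array([0.708, 0.14 , 0.4  ]), array([0.672, 0.124, 0.5  ])]
foot corners [array([0.549, 0.22 , 0.02 ]), array([0.523, 0.147, 0.02 ]), array([0.642, 0.106, 0.02 ])]
[[-8.95272308e-01  4.45518747e-01 -7.35814116e-04]
 [ 4.45519275e-01  8.95271911e-01 -8.83349577e-04]
 [ 2.65204913e-04 -1.11865779e-03 -9.99999339e-01]]
```

```bash
python3 -m creep '[{"offset":[-0.35,-0.09,-0.1],"angular":[0,0,0]},{"offset":[-0.7,-0.18,-0.1],"angular":[0,0,0]},{"offset":[-1,-0.26,-0.1],"angular":[0,0,0]},{"offset":[-1,-0.26,-0.1],"angular":[0,0,0]}]' 1 40
python3 -m creep '[{"offset":[-0.35,-0.09,0],"angular":[0,0,0]},{"offset":[-0.7,-0.18,0],"angular":[0,0,0]},{"offset":[-1,-0.26,0],"angular":[0,0,0]},{"offset":[-1,-0.26,0],"angular":[0,0,0]}]'
python3 -m creep '[{"offset":[-0.3,-0.08,0],"angular":[0,0,0]},{"offset":[-0.6,-0.16,0],"angular":[0,0,0]},{"offset":[-0.8,-0.25,0],"angular":[0,0,0]},{"offset":[-0.94,-0.25,0],"angular":[0,0,0]},{"offset":[-0.94,-0.25,0],"angular":[0,0,0]},{"offset":[-0.94,-0.25,0],"angular":[0,0,0]}]'
python3 - <<'E'
from h import *
s=ctrl.read_state();im=ctrl.read_camera("wrist");cv2.imwrite("pics/w1.png",im[:,:,::-1])
R=rot(s);print(s["t"],s["ee_pos"],R.round(3),s["joint_pos"])
m=ctrl.camera_model("wrist");T=m["tool_from_camera"]
X=np.array([.578,.1704,.197]);c=T[:3,:3].T@(R.T@(X-s["ee_pos"])-T[:3,3]);p=m["camera_matrix"]@c;print(p[:2]/p[2],c)
E
```

```text
t: 0.6
ee_pos: [0.3526, 0.3665, 0.2459]
tool_rot: [-0.0, 0.231, 0.973, -0.0]
wrist_force: [-0.4, -0.5, -0.3]
opening: 0.0849
grip_force: 0.0
t: 1.1
ee_pos: [0.4689, 0.2654, 0.2457]
tool_rot: [-0.0, 0.23, 0.973, -0.0]
wrist_force: [-0.4, 0.6, -0.6]
opening: 0.0852
grip_force: 0.0
t: 1.85
ee_pos: [0.5763, 0.1715, 0.2463]
tool_rot: [-0.0, 0.228, 0.974, 0.0]
wrist_force: [-0.9, 0.6, 1.0]
opening: 0.0855
grip_force: 0.0
1.85 [0.57630635 0.17150335 0.24627854] [[-0.896  0.444 -0.001]
 [ 0.444  0.896  0.   ]
 [ 0.001 -0.    -1.   ]] [ 9.44662733e-02  4.75433342e-01  1.22470657e+00  3.08497414e-04
  1.44196270e+00 -1.01606709e+00]
[326.83949675 280.71348636] [-0.00023549  0.01705735  0.20372213]
```

View pics/w1.png

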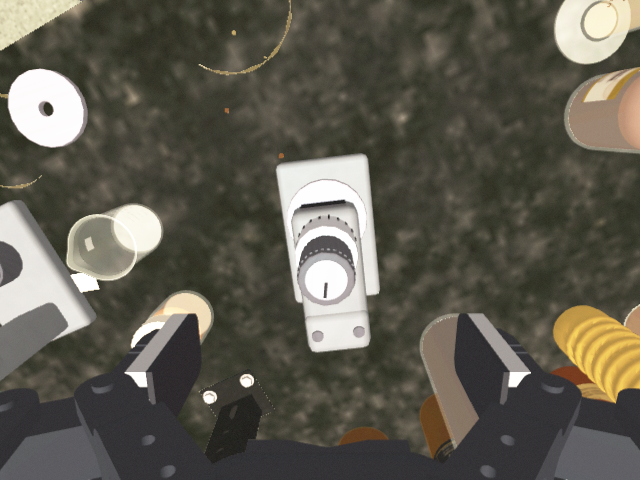

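The knob top sits at pixel (327,277) against a predicted (327,281), so the tool is on the axis to within 2 mm. The fingers have clear space, so I'll descend and grip.

```bash
python3 -m creep '[{"offset":[0,0,0.2],"angular":[0,0,0]},{"offset":[0,0,0.4],"angular":[0,0,0]},{"offset":[0,0,0.52],"angular":[0,0,0]},{"offset":[0,0,0.52],"angular":[0,0,0]},{"offset":[0,0,0.52],"angular":[0,0,0]}]'
python3 -m creep '[{"offset":[0,0,0],"angular":[0,0,0]},{"offset":[0,0,0],"angular":[0,0,0]},{"offset":[0,0,0],"angular":[0,0,0]},{"offset":[0,0,0],"angular":[0,0,0]},{"offset":[0,0,0],"angular":[0,0,0]},{"offset":[0,0,0],"angular":[0,0,0]},{"offset":[0,0,0],"angular":[0,0,0]},{"offset":[0,0,0],"angular":[0,0,0]}]' 0.2 40
python3 - <<'E'
from h import *
s=ctrl.read_state();im=ctrl.read_camera("scene");cv2.imwrite("pics/s2.png",cv2.resize(im[120:270,190:340,::-1],(600,600),interpolation=cv2.INTER_CUBIC))
print(s["t"],s["ee_pos"],s["wrist_force"],s["wrist_torque"],s["opening"],s["grip_force"],s["joint_pos"])
E
```

```text
t: 2.52
ee_pos: [0.5774, 0.1706, 0.1695]
tool_rot: [0.001, 0.229, 0.974, 0.0]
wrist_force: [0.5, -0.2, -0.4]
opening: 0.0854
grip_force: 0.0
t: 3.52
ee_pos: [0.5774, 0.1702, 0.1686]
tool_rot: [0.0, 0.229, 0.973, 0.0]
wrist_force: [-0.2, 0.6, 5.3]
opening: 0.0266
grip_force: 39.4
3.525 [0.57740883 0.17016994 0.16862281] [-0.16921076  0.58541509  5.30150094] [ 0.10476965  0.10926052 -0.04567984] 0.026592576669015332 39.448294043540955 [ 9.21616721e-02  5.31950916e-01  1.34129704e+00  3.32141253e-05
  1.26771070e+00 -1.01688652e+00]
```

View pics/s2.png

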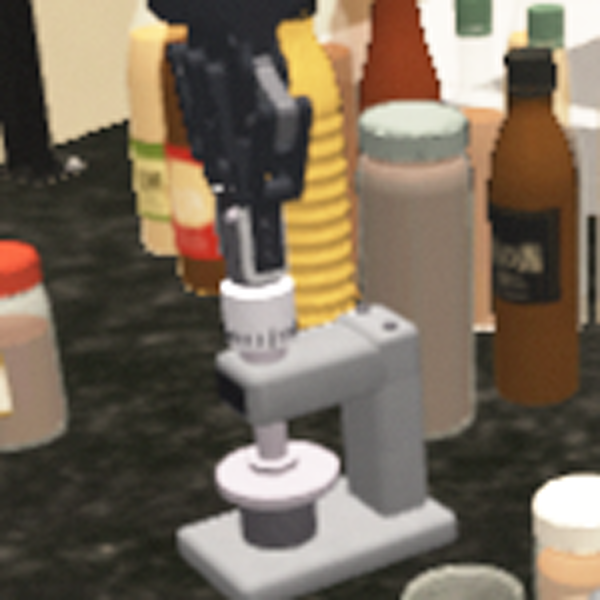

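The pads hold the knob, clear above the thimble at scene-crop (258,260). The spindle foot hasn't reached the washer yet. Now I'll turn clockwise, which is positive about tool z.

```bash
T='import sys
from h import *
s=ctrl.read_state();print("TORQ",s["wrist_torque"].round(3),"q6",s["joint_pos"][5].round(3))'
python3 -m creep '[{"offset":[0,0,0],"angular":[0,0,0.17]},{"offset":[0,0,0],"angular":[0,0,0.34]},{"offset":[0,0,0],"angular":[0,0,0.5]},{"offset":[0,0,0],"angular":[0,0,0.67]},{"offset":[0,0,0],"angular":[0,0,0.84]},{"offset":[0,0,0],"angular":[0,0,1]}]'
python3 -c "$T"
python3 -m creep '[{"offset":[0,0,0],"angular":[0,0,0.17]},{"offset":[0,0,0],"angular":[0,0,0.34]},{"offset":[0,0,0],"angular":[0,0,0.5]},{"offset":[0,0,0],"angular":[0,0,0.67]},{"offset":[0,0,0],"angular":[0,0,0.84]},{"offset":[0,0,0],"angular":[0,0,1]}]'
python3 -c "$T"
python3 -m creep '[{"offset":[0,0,0],"angular":[0,0,0.17]},{"offset":[0,0,0],"angular":[0,0,0.34]},{"offset":[0,0,0],"angular":[0,0,0.5]},{"offset":[0,0,0],"angular":[0,0,0.67]},{"offset":[0,0,0],"angular":[0,0,0.84]},{"offset":[0,0,0],"angular":[0,0,1]},{"offset":[0,0,0],"angular":[0,0,1]}]'
python3 -c "$T"
python3 - <<'E'
from h import *
s=ctrl.read_state();im=ctrl.read_camera("scene");cv2.imwrite("pics/s3.png",cv2.resize(im[120:270,190:340,::-1],(600,600),interpolation=cv2.INTER_CUBIC))
E
```

```text
t: 4.32
ee_pos: [0.5776, 0.1704, 0.1686]
tool_rot: [0.0, 0.474, 0.88, 0.001]
wrist_force: [0.3, 2.0, 4.0]
opening: 0.0268
grip_force: 39.6
TORQ [ 0.341 -0.161  0.103] q6 -0.491
t: 5.08
ee_pos: [0.578, 0.1705, 0.1686]
tool_rot: [0.001, 0.686, 0.728, 0.001]
wrist_force: [2.4, 2.7, 3.5]
opening: 0.0269
grip_force: 39.5
TORQ [ 0.438 -0.428  0.091] q6 0.033
t: 5.95
ee_pos: [0.5783, 0.1704, 0.1686]
tool_rot: [0.0, 0.85, 0.526, 0.002]
wrist_force: [5.1, 2.1, 2.9]
opening: 0.0268
grip_force: 39.4
TORQ [ 0.373 -0.734  0.023] q6 0.555
```

View pics/s3.png

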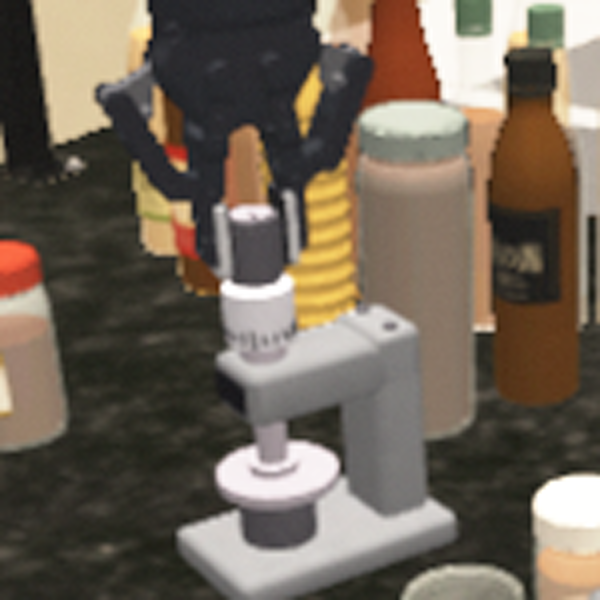

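The fingers now stand across the knob (scene-crop (257,245)), and the foot sits on the washer at (275,462). I'll let go, rise and check the knob's mark.

```bash
python3 -m creep '[{"offset":[0,0,0],"angular":[0,0,0]},{"offset":[0,0,0],"angular":[0,0,0]},{"offset":[0,0,0],"angular":[0,0,0]},{"offset":[0,0,0],"angular":[0,0,0]},{"offset":[0,0,0],"angular":[0,0,0]},{"offset":[0,0,0],"angular":[0,0,0]},{"offset":[0,0,0],"angular":[0,0,0]},{"offset":[0,0,0],"angular":[0,0,0]}]' 1
python3 -m creep '[{"offset":[0,0,-0.17],"angular":[0,0,0]},{"offset":[0,0,-0.34],"angular":[0,0,0]},{"offset":[0,0,-0.52],"angular":[0,0,0]},{"offset":[0,0,-0.52],"angular":[0,0,0]},{"offset":[0,0,-0.52],"angular":[0,0,0]}]'
python3 - <<'E'
from h import *
im=ctrl.read_camera("wrist")[:,:,::-1];o=cv2.imread("pics/w1.png")
f=lambda i:cv2.resize(i[140:360,240:420],(400,489),interpolation=cv2.INTER_CUBIC)
cv2.imwrite("pics/cmp.png",np.hstack([f(o),f(im)]))
s=ctrl.read_state();print(s["t"],s["wrist_force"],s["wrist_torque"])
E
```

```text
t: 7.0
ee_pos: [0.5773, 0.1701, 0.1683]
tool_rot: [0.0, 0.85, 0.527, -0.0]
wrist_force: [-0.0, 0.5, 0.0]
opening: 0.0856
grip_force: 0.0
t: 7.62
ee_pos: [0.5769, 0.1701, 0.2451]
tool_rot: [-0.0, 0.85, 0.527, -0.001]
wrist_force: [0.8, -0.6, -0.3]
opening: 0.0856
grip_force: 0.0
7.675 [1.09877582 0.1653448  0.32558299] [-0.00985056 -0.01423866  0.06312312]
```

View pics/cmp.png

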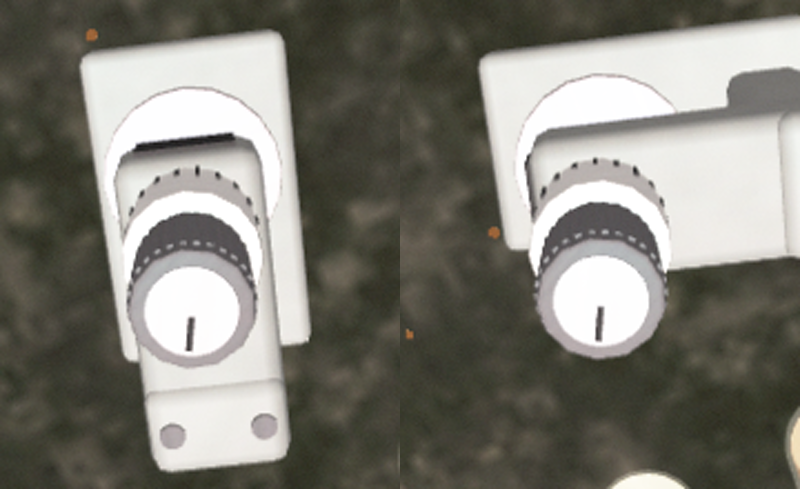

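The mark keeps the same direction in the wrist view, at crop (190,333) before and (599,323) after. So the knob turned the full 90° with the gripper, which means at least 0.77 rad of slip. The gripper is open and clear, so I'm handing in.

```bash
python3 -c "
from station import ctrl
print(ctrl.job_done())"
```

```text
the job is handed in; nothing more can be done
None
```

I turned the washer gauge's knob 90° clockwise, which leaves at least 0.77 rad (about 44°) of slip by the given closing range. I then released it with the washer left clamped, did not touch the empty gauge, and handed the job in at about 7.7 s.

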